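# Stow the pliers and latch the tool locker

## Task

Make the tool cart ready to roll: clear the flip-top boxes out of the swing of the locker door by standing each one centred on the parking square of its lid's colour, and hang every pair of pliers from the grey rack by its eye on the pegs inside the open door, one to a peg. With all the pliers hanging, push the door shut without slamming it, until it seats fully home on its catch with the pliers still on their pegs. Leave the other things on the cart where they are.

Things in the scene. Friction and masses are not known exactly. Their poses are not given: they have to be found in the camera images.
- pliers0: red-handled steel pliers, jaws down in a 40 mm deep rack slot; may be absent. Origin: centre of the hanging eye at the top, 120 mm above the jaw tips; z up. Eye: steel frame 38 mm wide (y), flat sides 28 mm high, 8 mm thick (x). Hole along x: 24 mm wide, from 12 mm below the origin to 15 mm above, gabled top; hung, the origin rests 12 mm below the peg axis
- pliers1: red-handled steel pliers, jaws down in a 40 mm deep rack slot; may be absent. Origin: centre of the hanging eye at the top, 120 mm above the jaw tips; z up. Eye: steel frame 38 mm wide (y), flat sides 28 mm high, 8 mm thick (x). Hole along x: 24 mm wide, from 12 mm below the origin to 15 mm above, gabled top; hung, the origin rests 12 mm below the peg axis
- pliers2: red-handled steel pliers, jaws down in a 40 mm deep rack slot; may be absent. Origin: centre of the hanging eye at the top, 120 mm above the jaw tips; z up. Eye: steel frame 38 mm wide (y), flat sides 28 mm high, 8 mm thick (x). Hole along x: 24 mm wide, from 12 mm below the origin to 15 mm above, gabled top; hung, the origin rests 12 mm below the peg axis
- peg0 (a point): mid-point on the axis of brass peg 0 inside the locker door, 65 mm from the hinge, 190 mm above the table. Site x: along the peg away from the door (inner face 21 mm behind this point, tip 25 mm ahead); y: along the door to the hinge; z up. Peg 7 mm thick, its tip turned up to 12 mm above the axis
- peg1 (a point): mid-point on the axis of brass peg 1 inside the locker door, 140 mm from the hinge, 190 mm above the table. Site x: along the peg away from the door (inner face 21 mm behind this point, tip 25 mm ahead); y: along the door to the hinge; z up. Peg 7 mm thick, its tip turned up to 12 mm above the axis
- peg2 (a point): mid-point on the axis of brass peg 2 inside the locker door, 215 mm from the hinge, 190 mm above the table. Site x: along the peg away from the door (inner face 21 mm behind this point, tip 25 mm ahead); y: along the door to the hinge; z up. Peg 7 mm thick, its tip turned up to 12 mm above the axis
- locker_door (a joint): locker door, rad: 0 = shut and seated on the ball catch, grows as it opens towards the robot (90 degrees = 1.57). Stiff hinge (about 0.25 N m); the sprung ball of the catch resists (about 6 N at the free edge) from 0.065 to 0.03 and then pulls the door in
- door_hinge (a point): on the vertical hinge line (+y end of the locker front), 190 mm above the table; turns with the door: x = towards its inside (shut: away from the robot), y = from free edge to hinge, z up. Door: inner face at own x 0, outer at -10 mm; 255 mm wide (y 0 to -255), 12 to 225 mm above the table. Bar handle 40 mm out of the outer face by the free edge, 45 to 115 mm above the table
- locker: grey sheet-metal tool locker, 160 mm deep (own x), 270 mm wide (own y), 240 mm high, clear roof, blue-framed clear door on its front (own -x side); fixed; origin at the centre of its underside
- rack: grey plastic rack 170 x 70 mm, 45 mm high, fixed, with three slots in a row along own x, 52 mm apart; origin at the centre of its underside
- box_red: clear acrylic flip-top box with red lid, closed, a 46 mm cube; origin at the centre of its underside. Starts on the table in front of the locker, in the door's swing. May be absent
- box_yellow: clear acrylic flip-top box with yellow lid, closed, a 46 mm cube; origin at the centre of its underside. Starts on the table in front of the locker, in the door's swing. May be absent
- box_green: clear acrylic flip-top box with green lid, closed, a 46 mm cube; origin at the centre of its underside. Starts on the table in front of the locker, in the door's swing. May be absent
- spot_red: red 60 mm square marked on the black parking mat, 4 mm above the table; origin at its centre
- spot_yellow: yellow 60 mm square marked on the black parking mat, 4 mm above the table; origin at its centre
- spot_green: green 60 mm square marked on the black parking mat, 4 mm above the table; origin at its centre
- grabber: bystander: spring-loaded grabber, aluminium tube with black push-button grip, 370 mm long, lying flat, 22 mm high; origin at its underside
- tin: bystander: bare metal tin, 56 mm diameter, 45 mm high; origin at its underside
- tape: bystander: yellow ring of tape, 84 mm diameter, 24 mm high; origin at its underside
- oil: bystander: amber jar, 44 mm diameter, 75 mm high; origin at its underside

How it is judged (in metres and radians):
On the way, in this order (a step that is already met when the one before it is completed fails the run):
1. every pair of pliers hangs released on a peg of its own while the door stands open ((distance between pliers0 and peg0 below 0.03 m or distance between pliers0 and peg1 below 0.03 m or distance between pliers0 and peg2 below 0.03 m) and angle between each of pliers0, pliers1, pliers2's own z axis and vertical below 0.35 rad and contact force between each of pliers0, pliers1, pliers2 and the fingers below 0.05 N and (distance between pliers1 and peg0 below 0.03 m or distance between pliers1 and peg1 below 0.03 m or distance between pliers1 and peg2 below 0.03 m) and (distance between pliers2 and peg0 below 0.03 m or distance between pliers2 and peg1 below 0.03 m or distance between pliers2 and peg2 below 0.03 m) and distance between pliers0 and pliers1 above 0.05 m and distance between each of pliers0, pliers1 and pliers2 above 0.05 m and value of joint locker_door above 0.6 rad), for 0.2 s.
2. the door is shut and seated on its catch (value of joint locker_door below 0.015 rad), for 0.2 s.
At the end, for the whole second after the job is handed in: every pair of pliers hangs by its eye on a peg of its own (eye centre within 30 mm of the peg's mid-point, upright within 0.35 rad, at rest, released); every box stands upright on the mat within 12 mm of the centre of the square of its lid's colour; the door is seated (below 0.015 rad) ((distance between pliers0 and peg0 below 0.03 m or distance between pliers0 and peg1 below 0.03 m or distance between pliers0 and peg2 below 0.03 m) and angle between each of pliers0, pliers1, pliers2's own z axis and vertical below 0.35 rad and contact force between each of pliers0, pliers1, pliers2 and the fingers below 0.05 N and (distance between pliers1 and peg0 below 0.03 m or distance between pliers1 and peg1 below 0.03 m or distance between pliers1 and peg2 below 0.03 m) and (distance between pliers2 and peg0 below 0.03 m or distance between pliers2 and peg1 below 0.03 m or distance between pliers2 and peg2 below 0.03 m) and distance between pliers0 and pliers1 above 0.05 m and distance between each of pliers0, pliers1 and pliers2 above 0.05 m and linear speed of each of pliers0, pliers1, pliers2 below 0.05 m/s and horizontal distance between box_red and spot_red below 0.012 m and height (world z) of box_red between -0.002 and 0.008 m and angle between each of box_red, box_yellow, box_green's own z axis and vertical below 0.1 rad and linear speed of each of box_red, box_yellow, box_green below 0.02 m/s and horizontal distance between box_yellow and spot_yellow below 0.012 m and height (world z) of box_yellow between -0.002 and 0.008 m and horizontal distance between box_green and spot_green below 0.012 m and height (world z) of box_green between -0.002 and 0.008 m and value of joint locker_door below 0.015 rad); the robot touches nothing.
It fails at once if a bystander (grabber, tin, tape or jar) is moved more than 30 mm (distance of any of grabber, tin, tape, oil from where it was at the start of the episode above 0.03 m).
It fails at once if the door is slammed (closing faster than 2.5 rad/s) (velocity of joint locker_door below -2.5 rad/s).
Of pliers0, pliers1, pliers2 only 2 to 3 are there at a start; the rules pass over those that are not, and their reading is None.
Of box_red, box_yellow, box_green only 2 to 3 are there at a start; the rules pass over those that are not, and their reading is None.
At some moment in a run one of box_red, box_yellow, box_green may be knocked a few centimetres aside while the robot is not near it.
It also fails if it takes over 210 s, if anything falls off the work surface, if the arm or the gripper's body presses on something with over 40 N, if the wrist force passes 120 N, or if a joint passes its speed limit or range.

## Robot

A 7-joint arm with a two-finger parallel gripper is mounted at the origin on the work surface. World frame = base frame: x ahead of the robot, y to its left, z up, the work surface at z = 0. Lengths are in mm, angles in rad, forces in N, time in s.
With the tool pointing down it reaches from about 400 to 900 mm from the base axis. Payload 5.6 kg.
Tool frame: the origin (TCP) lies midway between the tips of the shut fingers; the grasp point (between the pads) lies 19 mm behind it; z points along the fingers, y is the line along which they close (so a half turn about z gives the same grasp; the last joint's range is limited). The gripper opens to 92 mm and grips with 3 to 60 N. Pads are 20 mm wide; open, the fingers measure 128 mm over their backs; the gripper's body (75 mm by 189 mm) begins 69 mm behind the grasp point.
Start: joints at [1.283, 0.468, -0.012, 1.603, 0.006, 1.071, -0.056], TCP at [157.493, -630.639, 214.592] pointing down, gripper open.
Joint ranges: [-2.53, 2.53], [-0.31, 2.02], [-1.57, 1.55], [0.28, 2.44], [-1.29, 4.43], [0.15, 1.84], [-2.92, 2.92]. Speed limits (rad/s): [2.57, 2.57, 3.14, 3.14, 3.14, 3.14, 3.14].

## Interface

Orientations are given as a rotation vector (axis times angle).
In Python, from cell import robot, grip, kin, viewer gives the robot as it stands. Calls block until the motion is done:
- robot.movep(position, orientation): joint-space move of the TCP to a pose.
- robot.servo_line(position, feed=150, rotation=None): straight line of the TCP; rotation=None keeps the orientation; feed is the mean speed in mm/s.
- robot.goto_joints(angles): joint-space move.
- grip(opening, newtons=None): opening from 0.0 (shut) to 1.0 (fully open); newtons is the grip in N (None keeps the last); returns when the fingers have stopped.
- robot.hold(seconds).
- kin.ik(position, orientation): joint angles nearest the present ones, or None.
- robot.observe(): the state.
- viewer.read_camera(name): name is "side" or "top"; returns the picture (384x512x3 uint8, red, green, blue); there is no depth.
- viewer.camera_info(name): a dict with "camera_matrix" (3x3 intrinsics, pixels), "R" (3x3) and "t" (3): a world point X has camera coordinates R X + t. Camera axes: x right, y down, z forward; pixel columns grow to the right and rows downward; lengths in mm; the calibration is good to about 2 mm. A picture is of the moment at which its call begins. camera_info takes no time and is no camera call.
A pose or a line that the arm cannot do raises robot.IKError and nothing moves.
- robot.job_done(): hands the job in; it is judged then, once.
Trained networks look in the newest picture that a camera, given by its name, has taken for a name from the list of things; names that differ only in an ending like _2 or _b are one class to them, and where a whole thing is asked for, a point or a joint stands for the part that bears it (a point fixed in the world has none). Each returns a list of dicts, best first, with "confidence" (0 to 1); they miss things now and then, are a little off and sometimes report something else, mostly with a low value. They report only what shows in the picture. A call takes as long as a camera call.
- viewer.silhouettes(name, camera): "mask" (384x512 bool, what is visible of it).
- viewer.pinpoint(name, camera): "at" ([x, y, z] in mm, in the coordinates of the camera as it stood for that picture, good to about 4 mm: a listed point, or the origin of a listed thing).
The state is a dict: "t": time; "joints": joint angles; "joint_velocities": joint speeds; "joint_torque": joint torques, N m; "tcp_pos": TCP position; "tcp_rot": TCP orientation; "contact_force": force on the tool from outside, world axes, zero at the start; "wrist_torque": the same for the moment, N m; "grip_width": opening from 0.0 (shut) to 1.0 (fully open); "grip_force": force on a finger pad.
Only numpy, scipy, OpenCV 4.12 (cv2) and the standard library are available. Lean on these libraries where they do the work, as an engineer would, in place of code of your own. Each camera call takes 0.05 s, during which the arm holds its last target. There are 200 camera calls.

## Working session

There is one attempt and no reset: what is moved stays moved. The work goes in short steps, each a Python script; the robot and the scene stay as the last script left them, time stands still between calls to the robot, and variables do not carry over. Pictures are saved under pics/ and viewed, at most 14 in all, crops included, and the job is handed in when it is done.

```bash
ls; mkdir -p pics; cat > h.py <<'E'
import numpy as np, cv2
from cell import robot, grip, kin, viewer
from scipy.spatial.transform import Rotation as Rn
def w(cam,p):
    c=viewer.camera_info(cam); return np.array(c["R"]).T@(np.array(p)-np.array(c["t"]).ravel())
def find(name,cam,n=1):
    return [(w(cam,d["at"]).round(1),round(d["confidence"],2)) for d in viewer.pinpoint(name,cam)[:n]]
def shot(cam,fn=None):
    im=viewer.read_camera(cam)
    if fn: cv2.imwrite("pics/"+fn,cv2.cvtColor(im,cv2.COLOR_RGB2BGR))
    return im
E
python3 - <<'E'
from h import *
for cam in("side","top"):
    shot(cam,cam+"0.png")
    c=viewer.camera_info(cam); print(cam,np.round(c["camera_matrix"],0).tolist(),np.round(-np.array(c["R"]).T@np.array(c["t"]).ravel()))
    for n in "pliers0 peg0 peg1 peg2 door_hinge locker rack box_red box_yellow box_green spot_red spot_yellow spot_green grabber tin tape oil".split():
        print(n,[(a.tolist(),b) for a,b in find(n,cam,3)])
print(robot.observe())
E
```

```text
pics
side [[377.0, 0.0, 253.0], [0.0, 377.0, 194.0], [0.0, 0.0, 1.0]] [ 189. -607.  967.]
pliers0 [([370.1, -335.3, 121.8], 0.6), ([423.6, -335.3, 127.8], 0.6), ([475.7, -339.6, 128.5], 0.47)]
peg0 [([603.2, 118.8, 191.8], 0.88), ([453.8, 106.5, 188.7], 0.8), ([531.4, 110.6, 189.7], 0.68)]
peg1 [([603.2, 118.8, 191.8], 0.88), ([453.8, 106.5, 188.7], 0.8), ([531.4, 110.6, 189.7], 0.68)]
peg2 [([603.2, 118.8, 191.8], 0.88), ([453.8, 106.5, 188.7], 0.8), ([531.4, 110.6, 189.7], 0.68)]
door_hinge [([668.8, 140.0, 192.5], 0.73)]
locker [([752.4, 11.8, 3.2], 0.59)]
rack [([424.3, -338.9, 1.3], 0.91), ([490.8, 322.5, 4.6], 0.42)]
box_red [([552.9, -25.4, -4.2], 0.67)]
box_yellow [([474.0, -339.3, 128.5], 0.55), ([466.8, -13.1, -2.2], 0.53), ([423.0, -337.9, 120.8], 0.19)]
box_green [([563.6, -110.5, -1.0], 0.54)]
spot_red [([489.0, 325.7, 3.2], 0.38)]
spot_yellow []
spot_green []
grabber [([651.4, -395.8, -0.5], 0.86), ([648.1, 395.4, -2.3], 0.35)]
tin [([335.8, 206.9, -0.2], 0.79)]
tape [([533.0, 458.7, -1.4], 0.51), ([602.5, 115.8, 191.2], 0.49)]
oil [([648.0, 396.7, -0.6], 0.49)]
top [[4
[... 1199 characters left out ...]
s': array([ 1.28300762,  0.46751691, -0.01160559,  1.60268258,  0.00596185,
        1.07139935, -0.05632526]), 'joint_velocities': array([ 0.00043426, -0.00090182,  0.00099063, -0.000205  , -0.00116037,
        0.00025332, -0.00206602]), 'joint_torque': array([-2.17130009e-04, -5.20406556e+01, -1.25108330e-02, -2.44048226e+01,
       -5.66850125e-02,  1.13519441e-02,  4.22489188e-05]), 'tcp_pos': array([ 157.50413165, -630.64354557,  214.58859706]), 'tcp_rot': array([3.11808363e+00, 3.83378937e-01, 2.35490694e-06]), 'contact_force': array([-0.37276927, -0.3613931 , -0.15596597]), 'wrist_torque': array([0.00140869, 0.02649123, 0.04938976]), 'grip_force': 0.0, 'grip_width': 1.0003465883841673}
```

View pics/side0.png

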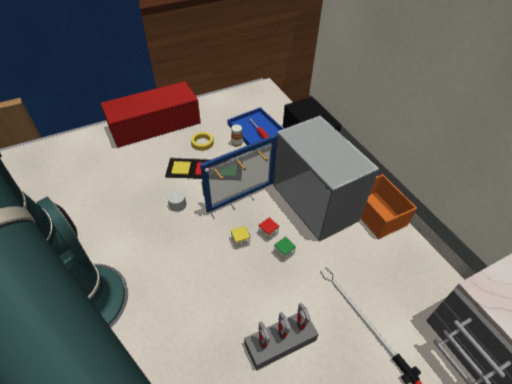

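View pics/top0.png

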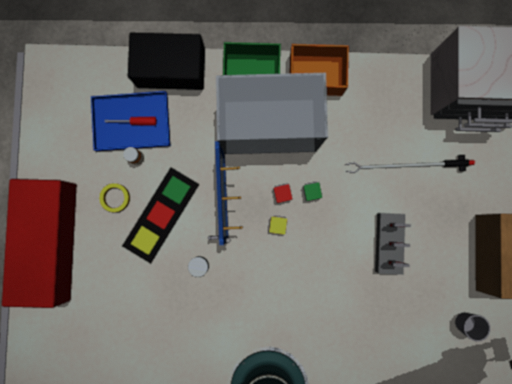

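The side view shows all three boxes, at (240,235), (269,227) and (285,247), and three pliers in the rack at about (283,330). The top view shows the door open about 87° at column 222, with three pegs pointing right. The parking mat is at (160,215).

Next I'll refine the box yaws and the orientation of the pliers.

```bash
cat >> h.py <<'E'
def ray(cam,uv,z):
    c=viewer.camera_info(cam);K=np.array(c["camera_matrix"]);R=np.array(c["R"]);t=np.array(c["t"]).ravel()
    o=-R.T@t; d=R.T@np.linalg.inv(K)@np.array([uv[0],uv[1],1.]); return (o+d*(z-o[2])/d[2])
def pix(cam,X):
    c=viewer.camera_info(cam);p=np.array(c["camera_matrix"])@(np.array(c["R"])@np.array(X)+np.array(c["t"]).ravel()); return p[:2]/p[2]
HUE=dict(red=(0,8),yellow=(24,34),green=(50,85))
def lid(im,col,X,cam="top",z=46,win=28):
    """coloured square nearest X -> centre (world), edge yaw"""
    h=cv2.cvtColor(im,cv2.COLOR_RGB2HSV); lo,hi=HUE[col]
    m=((h[...,0]>=lo)&(h[...,0]<=hi)&(h[...,1]>110)&(h[...,2]>60)); 
    if col=="red": m|=(h[...,0]>172)&(h[...,1]>110)
    u,v=pix(cam,[X[0],X[1],z]).round().astype(int); k=np.zeros_like(m); k[max(v-win,0):v+win,max(u-win,0):u+win]=1
    n,l,s,c=cv2.connectedComponentsWithStats((m&k).astype(np.uint8))
    if n<2: return None
    i=1+np.argmax(s[1:,4]); ys,xs=np.where(l==i)
    P=np.array([ray(cam,(a,b),z)[:2] for a,b in zip(xs,ys)])
    r=cv2.minAreaRect(P.astype(np.float32)); return P.mean(0).round(1),np.round(r[1],1),round((r[2]+45)%90-45,1),len(xs)
E
python3 - <<'E'
from h import *
im=shot("top")
for c,X,S in(("red",(554,-26),(485,321)),("yellow",(464,-15),(409,363)),("green",(562,-111),(558,283))):
    print(c,lid(im,c,X),"spot",lid(im,c,S,z=4))
a=cv2.resize(im[205:280,365:420],None,fx=7,fy=7,interpolation=3)
s=shot("side"); b=cv2.resize(s[295:370,240:325],None,fx=6,fy=6,interpolation=3)
H=max(a.shape[0],b.shape[0]); f=np.zeros((H,a.shape[1]+b.shape[1],3),np.uint8); f[:a.shape[0],:a.shape[1]]=a; f[:b.shape[0],a.shape[1]:]=b
print(f.shape); f=cv2.resize(f,(min(800,f.shape[1]),int(f.shape[0]*min(1,800/f.shape[1]))))
cv2.imwrite("pics/rack.png",f[...,::-1])
E
```

```text
red (array([552.8, -26.3]), array([46. , 45.5]), 12.8, 262) spot (array([484.5, 325. ]), array([67.5, 67.2]), -29.0, 491)
yellow (array([462.9, -14.5]), array([45.3, 44.9]), -5.8, 259) spot (array([410.4, 367. ]), array([63.7, 63.4]), -30.1, 484)
green (array([ 560.3, -110.1]), array([43.2, 44.2]), 12.8, 241) spot (array([558.3, 283. ]), array([61.1, 60.7]), -29.4, 440)
(525, 895, 3)
```

View pics/rack.png

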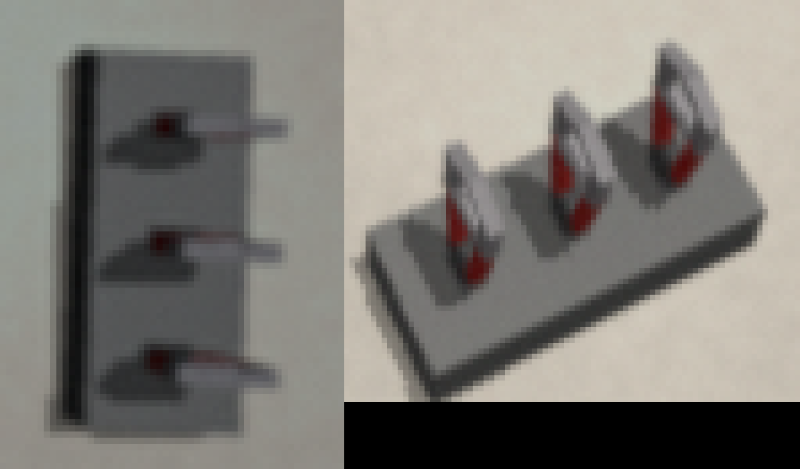

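The eyes lie flat across y with the holes along x, so I can grip them along y with the tool pointing down. Boxes first.

```bash
cat >> h.py <<'E'
def rot(a): return (Rn.from_euler("z",a,degrees=True)*Rn.from_euler("x",180,degrees=True)).as_rotvec()
def best(p,a):
    """a or a+180, whichever is reachable with least joint 7 excursion"""
    c=[]
    for k in(a,a+180):
        q=kin.ik(list(p),rot(k))
        if q is not None: c.append((abs(q[6]),k))
    return min(c)[1]
def box(P,apick,S,aplace,top=300):
    a=best([*P,top],apick); b=best([*S,top],aplace)
    robot.movep([*P,top],rot(a)); grip(0.75)
    robot.servo_line([*P,60],feed=350); robot.servo_line([*P,8],feed=80)
    grip(0.0,25); print("grip",robot.observe()["grip_width"],robot.observe()["grip_force"])
    robot.servo_line([*P,top],feed=300)
    robot.movep([*S,top],rot(b))
    robot.servo_line([*S,50],feed=300); robot.servo_line([*S,13],feed=60)
    grip(0.75); robot.servo_line([*S,100],feed=150); robot.servo_line([*S,top],feed=400)
E
python3 - <<'E'
from h import *
box((561,-110.5),102.8,(558,283),151)
o=robot.observe(); print(o["t"],o["tcp_pos"])
robot.movep([463,-15,300],rot(best([463,-15,300],174.2)))
im=shot("top","after1.png"); 
print(lid(im,"green",(558,283),z=50),lid(im,"yellow",(463,-15)),lid(im,"red",(553,-26)))
E
```

```text
grip 0.4964599400895316 25.000309646129608
13.1167 [557.80067711 282.64919006 299.47752661]
(array([556.6, 275.8]), array([62.1, 59.3]), -29.7, 432) None (array([552.4, -26.3]), array([47.4, 45.9]), 15.2, 267)
```

```bash
python3 - <<'E'
from h import *
box((464,-15),174.2,(410,365.5),151)
box((553.5,-26.3),12.8,(485,323),151)
robot.movep([424,-338,300],rot(best([424,-338,300],0)))
o=robot.observe(); print(o["t"])
for cam in("top","side"):
    im=shot(cam,cam+"2.png")
    for n in "box_red box_yellow box_green".split(): print(cam,n,find(n,cam,2))
im=cv2.imread("pics/top2.png")[155:275,110:210]; cv2.imwrite("pics/mat2.png",cv2.resize(im,None,fx=5,fy=5,interpolation=3))
E
```

```text
grip 0.4965227814705405 25.000504553318024
grip 0.49772341475733034 24.903603494167328
35.4667
top box_red [(array([485.8, 328. ,   6.2]), 0.62)]
top box_yellow [(array([413.4, 364.6,   2.6]), 0.89)]
top box_green [(array([450.9, 111.4, 191.7]), 0.37)]
side box_red []
side box_yellow []
side box_green []
```

View pics/mat2.png

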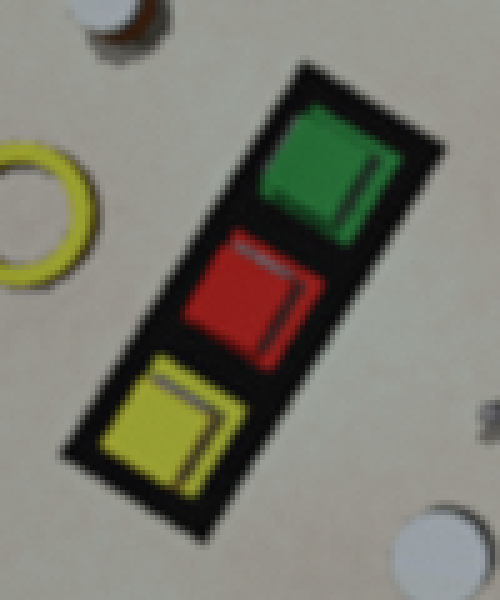

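The three boxes sit on their own squares, and the small lid offsets to the left match the parallax. Now the first pair of pliers.

```bash
cat >> h.py <<'E'
U=np.array([.9984,.056]); N=np.array([.056,-.9984])   # door: to hinge, peg outward
def hang(P,peg,ar=-2.,pz=190.,dz=2.75):
    a=best([*P,300],ar); Q=np.array(peg)+60*N; b=best([*Q,300],93.2)
    g=4-19                                   # TCP z relative to the eye origin
    robot.movep([*P,260],rot(a)); grip(0.65)
    robot.servo_line([*P,170],feed=300); robot.servo_line([*P,125+g],feed=80)
    grip(0.0,30); o=robot.observe(); print("grip",o["grip_width"],o["grip_force"])
    robot.servo_line([*P,190],feed=120); robot.servo_line([*P,290],feed=300)
    robot.movep([*Q,290],rot(b))
    robot.servo_line([*Q,pz+dz+g],feed=200)
    f0=robot.observe()["contact_force"]
    for s in(35,18,0):
        R=np.array(peg)+s*N; robot.servo_line([*R,pz+dz+g],feed=40)
        f=robot.observe()["contact_force"]-f0; print(s,f.round(1),round(robot.observe()["grip_width"],3))
        if np.linalg.norm(f)>8: print("STOP"); return False
    return True
def release(peg,pz=190.):
    g=4-19
    robot.servo_line([*peg,pz-10+g],feed=30); print("down",robot.observe()["contact_force"].round(1))
    grip(0.62); robot.servo_line([*peg,230],feed=60); robot.servo_line([*peg,300],feed=300)
E
python3 - <<'E'
from h import *
shot("top"); print(find("peg0","top",3),find("pliers0","top",3))
print(hang((422,-336.5),(528.4,111.8)), robot.observe()["t"])
im=shot("side")
b=cv2.resize(im[120:220,190:300],None,fx=6,fy=6,interpolation=3); cv2.imwrite("pics/h1.png",b[...,::-1])
E
```

```text
[(array([604. , 114.5, 187.6]), 0.72), (array([ 6.490e+02,  4.027e+02, -5.000e-01]), 0.7), (array([449.2, 111.7, 191.6]), 0.64)] [(array([ 367.8, -335.8,  122.8]), 0.53), (array([ 470.6, -341.8,  125.1]), 0.47), (array([ 417.1, -333.4,  125. ]), 0.43)]
grip 0.41869228603711545 30.000378862023354
35 [ 0.3 -0.2 -0.4] 0.414
18 [ 0.4  0.3 -1.2] 0.416
0 [ 0.7 -1.5 -0.3] 0.418
True 43.9167
```

View pics/h1.png

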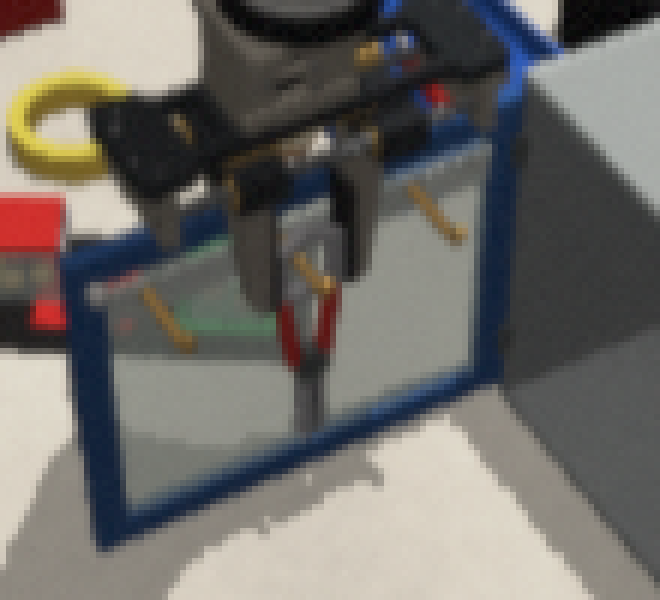

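The peg comes out through the eye at about (315,270) in the crop. I'll release, check it, and hang the next one.

```bash
python3 - <<'E'
from h import *
release((528.4,111.8))
robot.movep([474,-338,300],rot(best([474,-338,300],-2)))
im=shot("side"); print(find("pliers0","side",4)); shot("top"); print(find("pliers0","top",4))
print(hang((474,-338.8),(603.3,116.0)), robot.observe()["t"])
im=shot("side")
b=cv2.resize(im[120:220,190:300],None,fx=6,fy=6,interpolation=3); cv2.imwrite("pics/h2.png",b[...,::-1])
E
```

```text
down [ 0.3  0.8 -1.6]
[(array([ 471.6, -337.6,  126.6]), 0.78), (array([ 370.8, -339.2,  121.4]), 0.63)]
[(array([ 367.9, -338.3,  123.1]), 0.52), (array([ 468.5, -337.2,  128.4]), 0.48), (array([524.7, 112.1, 173.2]), 0.46)]
grip 0.4177825705459712 30.000390261411667
35 [ 0.6 -1.5 -0.1] 0.418
18 [ 0.6 -0.3 -1.2] 0.419
0 [ 0.5 -1.4 -0.8] 0.419
True 56.3333
```

View pics/h2.png

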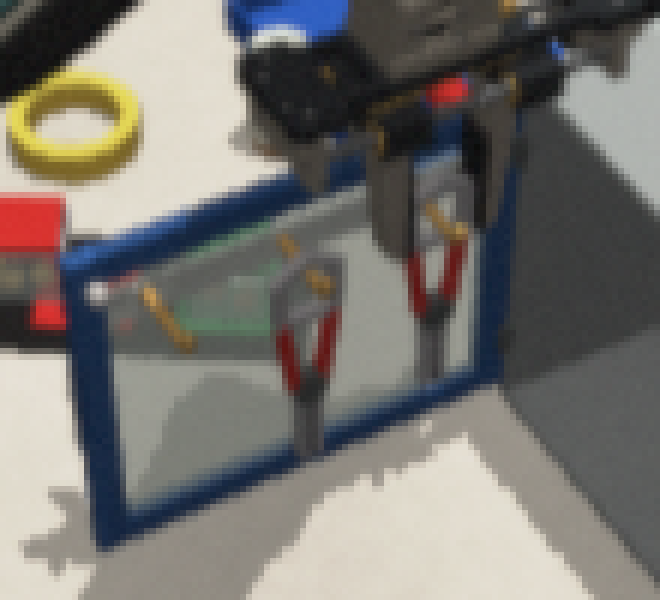

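The first pair hangs upright at (310,290), and the second is threaded at (450,220). Now I'll release the second and hang the third on the outer peg.

```bash
python3 - <<'E'
from h import *
release((603.3,116.0))
ok=hang((370,-335.8),(452.8,107.9)); print(ok)
if ok: release((452.8,107.9))
robot.movep([424,-338,330],rot(best([424,-338,330],0))); print(robot.observe()["t"])
for cam in("side","top"):
    im=shot(cam,cam+"3.png")
    for n,k in(("pliers0",4),("door_hinge",1),("peg0",3),("box_red",1),("box_yellow",1),("box_green",1)): print(cam,n,find(n,cam,k))
b=cv2.resize(cv2.imread("pics/side3.png")[110:220,150:300],None,fx=5,fy=5,interpolation=3); cv2.imwrite("pics/h3.png",b)
E
```

```text
down [ 0.6 -0.4 -1.5]
grip 0.4174999855435847 30.000388249754906
35 [ 0.6  1.2 -0.5] 0.419
18 [ 0.7  1.  -0.3] 0.42
0 [ 0.   0.7 -0.3] 0.417
True
down [ 1.1  0.2 -1.8]
72.6667
side pliers0 [(array([454. , 104.2, 170.9]), 0.47)]
side door_hinge []
side peg0 []
side box_red [(array([338.4, 211.7,  -1.7]), 0.21)]
side box_yellow []
side box_green []
top pliers0 [(array([599.6, 112.9, 175.9]), 0.61), (array([454.1, 108.7, 173.4]), 0.43), (array([527.2, 117.8, 178.4]), 0.43)]
top door_hinge [(array([663.1, 139.3, 192. ]), 0.94)]
top peg0 [(array([449.5, 116.7, 190.8]), 0.79), (array([601.6, 120.2, 192.3]), 0.74), (array([527.1, 121.5, 183.9]), 0.7)]
top box_red [(array([460. , 355. ,   7.8]), 0.53)]
top box_yellow [(array([408.8, 367.7,   2.6]), 0.68)]
top box_green [(array([559.1, 284.9,   5.2]), 0.57)]
```

View pics/h3.png

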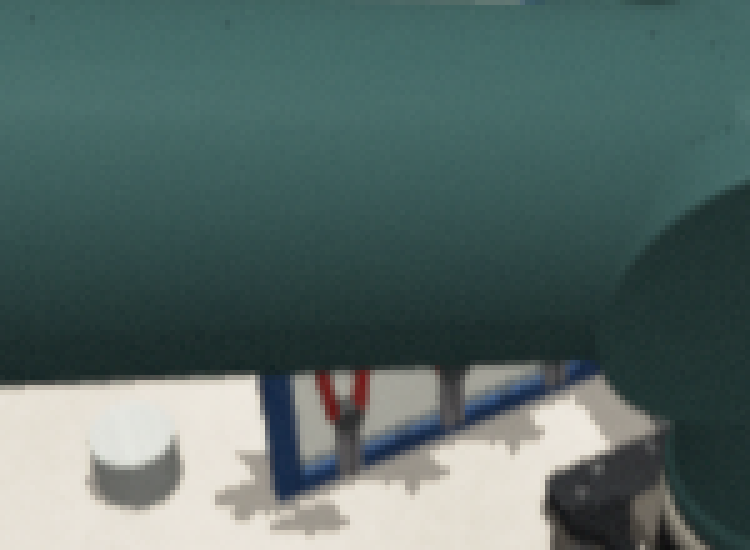

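View pics/top3.png

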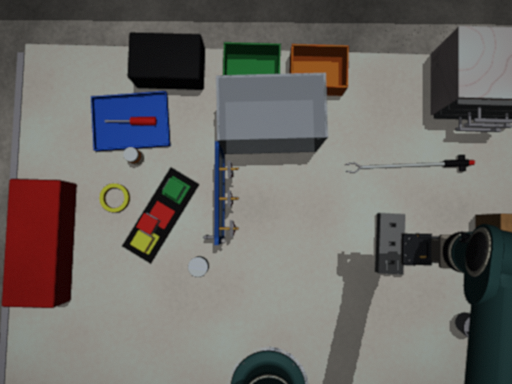

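All three pliers hang on their pegs, and the rack is empty. The red box has been knocked off its square; its lid is now at about (148,222). Zooming in on the mat.

```bash
python3 - <<'E'
from h import *
im=cv2.imread("pics/top3.png")[165:265,115:205]; cv2.imwrite("pics/mat3.png",cv2.resize(im,None,fx=6,fy=6,interpolation=3))
shot("top"); print(find("box_red","top",2),find("box_yellow","top",2),find("spot_red","top"))
for n in("box_red","box_yellow"):
    m=viewer.silhouettes(n,"top")[0]; ys,xs=np.where(m["mask"]); P=np.array([ray("top",(a,b),46)[:2] for a,b in zip(xs,ys)],np.float32); print(n,m["confidence"],cv2.minAreaRect(P))
E
```

```text
[(array([459.4, 353.3,   0.5]), 0.81)] [(array([5.284e+02, 4.604e+02, 5.000e-01]), 0.37)] [(array([483.5, 322.2,   2.8]), 0.8)]
box_red 0.86 ((460.2706298828125, 351.3041076660156), (51.826847076416016, 52.487857818603516), 65.50782775878906)
box_yellow 0.86 ((409.7897033691406, 366.5677795410156), (52.904083251953125, 49.62199783325195), 65.14073181152344)
```

View pics/mat3.png

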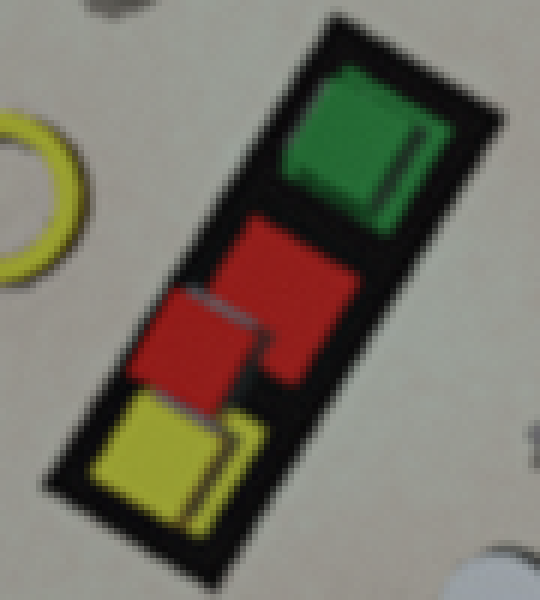

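The red lid is at (195,352) in the crop, beside but not on the yellow lid at (160,455), with its faces parallel to the row. I'll grip it across the row and put it back.

```bash
python3 - <<'E'
from h import *
for n,u in(("red",(147.5,223.7)),("yellow",(141.7,240.8)),("green",(115+340/6,165+138/6))): print(n,ray("top",u,50))
P=(0.5*ray("top",(147.5,223.7),50)[:2]+0.5*np.array([459.8,353.5])).round(1)
box(P,155,(485,322.5),151)
robot.movep([424,-338,330],rot(best([424,-338,330],0))); print(robot.observe()["t"])
im=shot("top","top4.png"); print([(n,find(n,"top")) for n in("box_red","box_yellow","box_green")])
b=cv2.imread("pics/top4.png"); z=lambda r:cv2.resize(r,(390,433),interpolation=3)
cv2.imwrite("pics/mat4.png",np.hstack([z(b[165:265,115:205]),z(b[150:250,180:270])]))
E
```

```text
red [457.46770436 349.95549521  50.        ]
yellow [409.42215797 364.18953199  50.        ]
green [559.38688012 286.09659473  50.        ]
grip 0.5003424943083268 24.687159955501556
86.025
[('box_red', [(array([665. , 139.7, 191.6]), 0.66)]), ('box_yellow', [(array([4.105e+02, 3.668e+02, 1.000e-01]), 0.77)]), ('box_green', [(array([561.4, 284.3,   3. ]), 0.53)])]
```

View pics/mat4.png

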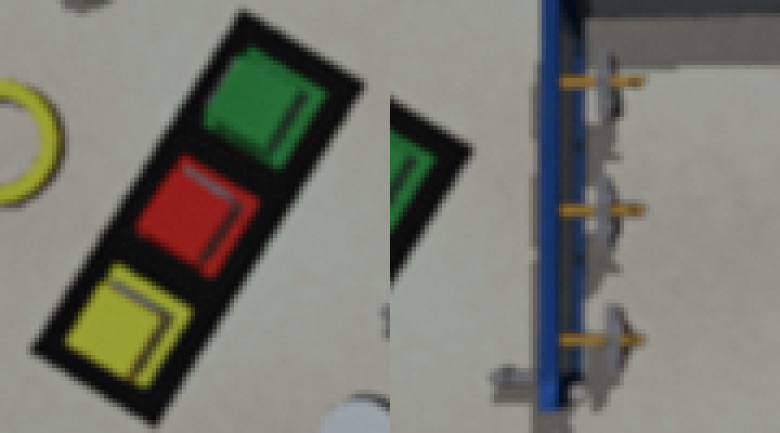

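All boxes are on their squares and the pliers hang on their pegs. Now I'll push the door shut on its outer face, above the handle and with the force checked.

```bash
cat >> h.py <<'E'
H=np.array([666.5,140.5]); Z=165
def dp(th,off,r=200):
    t=np.radians(th); d=np.array([-np.sin(t),-np.cos(t)]); n=np.array([np.cos(t),-np.sin(t)])
    return H+r*d-off*n, n
E
python3 - <<'E'
from h import *
A=0
P,n=dp(92,75)
ks=[]
for k in(0,180):   # pick branch reachable throughout
    qs=[kin.ik([*dp(t,21)[0],Z],rot(-t+k)) for t in(92,60,30,0)]
    print(k,[None if q is None else round(q[6],2) for q in qs])
    if all(q is not None for q in qs): ks.append((max(abs(q[6]) for q in qs),k))
A=min(ks)[1]; print("branch",A)
robot.movep([*P,310],rot(-92+A)); grip(0.0,20)
robot.servo_line([*P,Z],feed=200); robot.hold(.2)
f0=robot.observe()["contact_force"]
robot.servo_line([*dp(92,30)[0],Z],feed=60)
for th in list(range(92,9,-4)):
    P,n=dp(th,21); robot.servo_line([*P,Z],feed=60,rotation=rot(-th+A))
    f=robot.observe()["contact_force"]-f0; F=-f[:2]@n
    print(th,round(F,1),end="; ")
    if np.linalg.norm(f)>15: print("STOP",f); break
print(robot.observe()["t"],robot.observe()["tcp_pos"])
shot("top","top5.png"); s=shot("side","side5.png")
cv2.imwrite("pics/d5.png",cv2.resize(s[80:260,160:400],None,fx=3,fy=3,interpolation=3)[...,::-1])
E
```

```text
0 [np.float64(-2.86), np.float64(-2.81), np.float64(-2.5), np.float64(-1.94)]
180 [np.float64(-1.03), np.float64(-0.26), np.float64(0.37), np.float64(0.87)]
branch 180
92 0.0; 88 0.6; 84 0.4; 80 0.5; 76 0.2; 72 1.3; 68 1.1; 64 0.8; 60 0.4; 56 1.3; 52 0.7; 48 0.7; 44 0.4; 40 0.2; 36 0.5; 32 0.4; 28 -0.3; 24 -0.3; 20 -0.4; 16 -0.2; 12 0.7; 99.25 [604.06143663 -50.49300451 164.98489002]
```

View pics/d5.png

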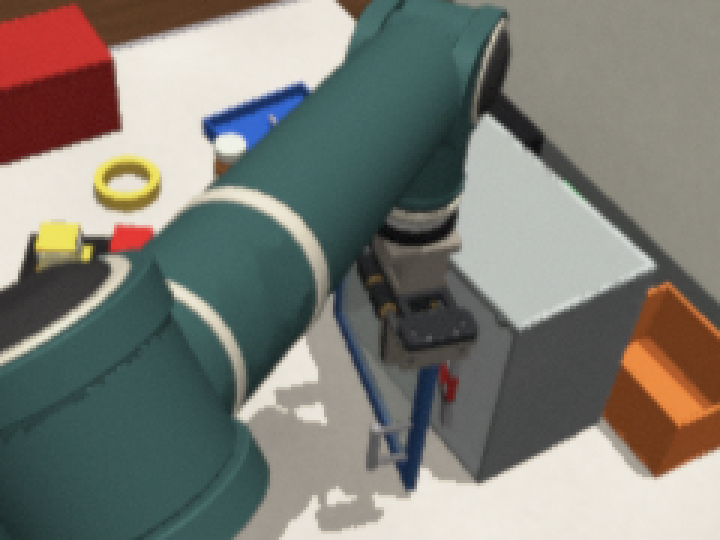

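The door is following the fingers: its free edge is at (420,420), and the outer pair of pliers is still hanging at (447,385). Now the final, force-guarded push.

```bash
python3 - <<'E'
from h import *
A=180; base=robot.observe()["contact_force"]; peak=0; th=11.
while th>-5:
    P,n=dp(th,21); robot.servo_line([*P,Z],feed=30,rotation=rot(-max(th,0)+A))
    F=-(robot.observe()["contact_force"]-base)[:2]@n; print(round(th,1),round(F,1),end="; ")
    if F>20: break
    th-=1 if th>5 else .5
robot.hold(.3); o=robot.observe(); print(o["t"],o["tcp_pos"],o["contact_force"]-base)
P,n=dp(max(th,0),90); robot.servo_line([*P,Z],feed=60); robot.servo_line([*P,300],feed=250)
robot.movep([424,-338,330],rot(best([424,-338,330],0)))
for cam in("top","side"):
    shot(cam,cam+"6.png")
    for nme,k in(("pliers0",3),("peg0",3),("door_hinge",1),("box_red",1),("box_yellow",1),("box_green",1)): print(cam,nme,find(nme,cam,k))
b=cv2.imread("pics/top6.png"); s=cv2.imread("pics/side6.png"); z=lambda r:cv2.resize(r,(400,400),interpolation=3)
cv2.imwrite("pics/d6.png",np.hstack([z(b[65:165,210:340][:, :130]),z(b[165:265,110:210])]))
E
```

```text
11.0 0.8; 10.0 -0.2; 9.0 -0.6; 8.0 0.3; 7.0 -0.5; 6.0 -0.6; 5.0 1.0; 4.5 0.5; 4.0 0.2; 3.5 0.4; 3.0 0.1; 2.5 -0.0; 2.0 0.1; 1.5 -0.4; 1.0 0.2; 0.5 -0.2; 0.0 3.5; -0.5 8.3; -1.0 12.2; -1.5 7.8; -2.0 3.0; -2.5 -0.3; -3.0 1.5; -3.5 8.4; -4.0 13.8; -4.5 20.8; 106.2667 [656.05161253 -60.61185314 165.10479349] [-21.17632005  -3.15547604   9.63771847]
top pliers0 []
top peg0 [(array([694.1, -68.6, 191.9]), 0.77), (array([693. ,   4.3, 184.1]), 0.73), (array([693.8,  78.1, 190.4]), 0.6)]
top door_hinge [(array([664. , 142.1, 191.6]), 0.93)]
top box_red [(array([485.1, 326.6,   4.5]), 0.6)]
top box_yellow [(array([408.1, 363.9,   1.7]), 0.75)]
top box_green [(array([558.6, 284.6,   1.6]), 0.76)]
side pliers0 []
side peg0 [(array([486.5, 321.9,  -0.5]), 0.39)]
side door_hinge []
side box_red [(array([ 4.860e+02,  3.262e+02, -1.000e-01]), 0.74)]
side box_yellow [(array([409.9, 366.1,   2.7]), 0.6)]
side box_green [(array([563. , 282.7,   4.1]), 0.7)]
```

View pics/d6.png

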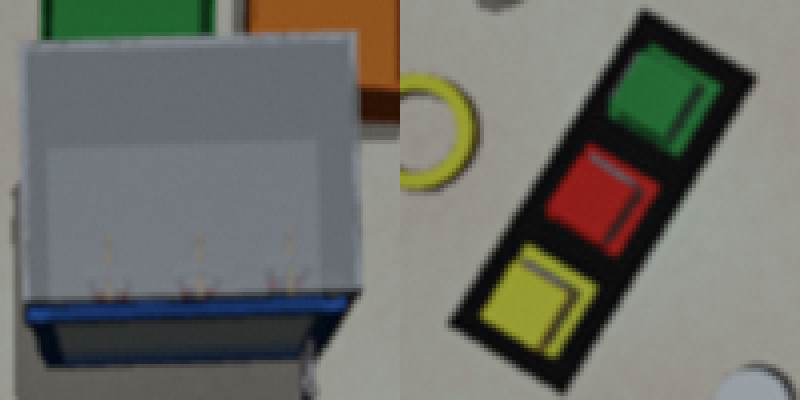

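The catch profile is clear: about a 12 N peak, then pull-in, then the hard stop. I'll take one contrast-enhanced look at the pliers through the roof before handing in.

```bash
python3 - <<'E'
import cv2,numpy as np
b=cv2.imread("pics/top6.png")[115:160,213:335]; s=cv2.imread("pics/side6.png")[110:240,240:390]
e=lambda r:cv2.convertScaleAbs(r,alpha=2.2,beta=-150)
a=cv2.resize(e(b),(780,288),interpolation=3); c=cv2.resize(s,(346,300),interpolation=3); d=cv2.resize(e(s),(346,300),interpolation=3)
cv2.imwrite("pics/f.png",np.vstack([a,np.hstack([c,d,np.zeros((300,88,3),np.uint8)])]))
E
```

```text
(no output)
```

View pics/f.png

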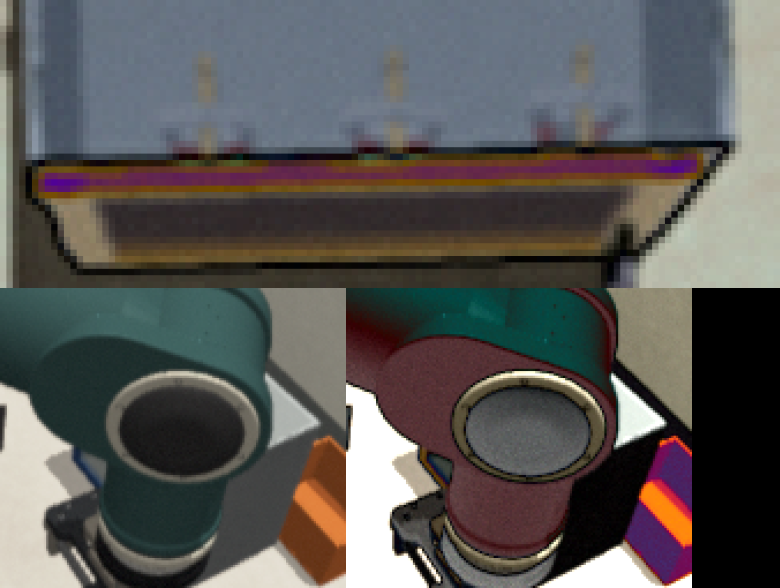

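Each peg is crossed by an eye at about row 115, with the handles spread symmetrically below it at columns 207, 395 and 583. All three pairs are hanging and the door is flush, so I'm handing in.

```bash
python3 -c "
from h import *
print(robot.job_done(), robot.observe()['t'])"
```

```text
the job is handed in; nothing more can be done
the job is handed in; nothing more can be done
```

The job is handed in, with no verdict shown: by the last pictures the three boxes stand on their colours' squares (the red one was knocked off once and put back), all three pairs of pliers hang on their own pegs, and the door went past its catch to the stop without slamming.

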